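Set out the balance and stirrer for making up a solution

ROBOT

A 6-joint arm with a two-finger parallel gripper is mounted at the origin on the work surface. World frame = base frame: x ahead of the robot, y to its left, z up, the work surface at z = 0. Lengths are in m, angles in rad, forces in N, time in s.
With the tool pointing down it reaches from about 0.3 to 0.825 m from the base axis. Payload 5.4 kg.
Tool frame: the origin (TCP) lies at the very end of the fingers, on their centre line; the grasp point (between the pads) lies 19 mm behind it; z points along the fingers, x is the direction in which the jaws open and shut, and the axes are right-handed (so a half turn about z gives the same grasp; the last joint's range is limited). The gripper opens to 92 mm and grips with 3 to 60 N. Pads are 20 mm wide; open, the fingers measure 128 mm over their backs; the gripper's body (75 mm by 189 mm) begins 69 mm behind the grasp point.
Start: joints at [1.116, 0.158, 1.597, -0, 1.386, -0.21], TCP at [0.139, 0.558, 0.215] pointing down, gripper open.
Joint ranges: [-2.91, 2.91], [-0.94, 2.29], [0.18, 2.7], [-1.29, 4.43], [0.17, 2.64], [-3, 3]. Speed limits (rad/s): [2.57, 2.57, 3.14, 3.14, 3.14, 3.14].

INTERFACE

Orientations are given as a rotation vector (axis times angle).
In Python, from workcell import bot gives the robot as it stands. Calls block until the motion is done:
- bot.goto(position, orientation): joint-space move of the TCP to a pose.
- bot.line_to(position, rot=None, max_speed=0.15): straight line of the TCP; rot=None keeps the orientation; max_speed is the mean speed in m/s.
- bot.set_joints(angles): joint-space move.
- bot.set_gripper(opening, newtons=None): opening from 0.0 (shut) to 1.0 (fully open); newtons is the grip in N (None keeps the last); returns when the fingers have stopped.
- bot.hold(seconds).
- bot.inverse_kinematics(position, orientation): joint angles nearest the present ones, or None.
- bot.read_camera(name): name is "side" or "top"; returns a dict with "pixels" (480x640x3 uint8, blue, green, red), "fx", "fy", "cx", "cy" (pixels), "R" (3x3) and "t" (3): a world point X has camera coordinates R X + t. Camera axes: x right, y down, z forward; pixel columns grow to the right and rows downward; lengths in m; the calibration is good to about 2 mm. A picture is of the moment at which its call begins. There is no depth.
A pose or a line that the arm cannot do raises bot.MotionError and nothing moves.
- bot.job_done(): hands the job in, once; it reports no verdict.
Readings, each from a call of its own:
- bot.current_clock(): time.
- bot.current_joints(): joint angles.
- bot.current_joint_vel(): joint speeds.
- bot.current_effort(): joint torques, N m.
- bot.current_ee_pos(): TCP position.
- bot.current_tool_rot(): TCP orientation.
- bot.current_contact_force(): force on the tool from outside, world axes, zero at the start.
- bot.current_ft_torque(): the same for the moment, N m.
- bot.current_opening(): opening from 0.0 (shut) to 1.0 (fully open).
Only numpy, scipy, OpenCV 4.12 (cv2) and the standard library are available. Lean on these libraries where they do the work, as an engineer would, in place of code of your own. Each camera call takes 0.05 s, during which the arm holds its last target.

TASK

Get the bench ready for making up a solution: stand the amber beaker in the middle of the stirrer's white plate, drop the red stir bar into it and close it with the green cover, seated level on the rim; put the blue weighing dish in the middle of the balance's pan, and stand the purple-lidded jar on the bench in the middle of the gap between the balance and the stirrer. Leave the yellow-lidded jar and the black timer where they are.

Things in the scene. Friction and masses are not known exactly. Their poses are not given: they have to be found in the camera images.
- beaker_mid (a point): Amber glass beaker, open at the top, loose, upright on the bench at the start: outside diameter 62 mm, height 66 mm, wall 3 mm (mouth 56 mm wide inside), floor 4 mm thick. Point: on its axis, half-way up (33 mm above its underside); z up the axis. About 75 g; it can be gripped across the outside from above.
- stirbar_mid (a point): Red magnetic stir bar, loose, lying flat on the bench: a rod 30 mm long and 9 mm thick that does not roll. Point: its centre (4.5 mm above the bench); x runs along the rod, z up. About 12 g; grip it across the 9 mm.
- cover_knob (a point): Green beaker cover with a black knob, loose, knob up: from below a round plug 40 mm in diameter and 5 mm high (it goes inside the beaker's mouth), a disc 70 mm in diameter and 5 mm thick (it rests on the beaker's rim), a knob 18 mm in diameter and 19 mm high. Point: on the axis at half the knob's height, 19.5 mm above the underside of the plug and 14.5 mm above the underside of the disc; z up. About 45 g.
- dish_mid (a point): Blue open weighing dish, round, loose: 56 mm across the rim, 52 mm across the foot, 24 mm high, wall 2.5 mm. Point: on its axis half-way up (12 mm above its underside); z up. About 20 g; grip it across the outside.
- salt_jar_mid (a point): White round jar with a PURPLE screw lid and a purple stripe, loose, closed: body 48 mm, lid 50 mm in diameter (the top 16 mm), 56 mm high in all. Point: on its axis half-way up (28 mm above its underside); z up. About 110 g.
- balance_pan (a point): Compact bench balance, cream with a grey front panel, fixed: 180 mm deep (x), 140 mm wide (y), on top a round steel pan 110 mm in diameter. Point: centre of the pan's top, 52 mm above the bench and 25 mm behind (+x of) the middle of the housing. x points to the back of the balance (its display faces the robot, -x), y to its left seen from the robot, z up. It and the stirrer stand side by side, about 0.33 m between centres, and may change sides.
- stirrer_plate (a point): Magnetic stirrer, grey with a black front panel and a silver knob in front, fixed: 165 mm deep (x), 130 mm wide (y), with a round white top plate 116 mm in diameter. Point: centre of the plate's top, 60 mm above the bench and 15 mm behind (+x of) the middle of the housing. Axes as for the balance. The gap between the housings of balance and stirrer is at least 150 mm wide.
- yellow_jar_mid (a point): Jar of the same shape and size as the purple-lidded one but with a YELLOW lid; not needed, stays where it is. Point: on its axis half-way up (28 mm above the bench).
- timer_mid (a point): Black bench timer lying flat, 58 x 58 mm, 18 mm high; not needed, stays where it is. Point: its centre (9 mm above the bench).
Not all that is in view belongs to the job. Of the things that look like the part that bears beaker_mid, take the one that is nearest to the robot's base at the start.

How it is judged:
At the end, for the whole second after the job is handed in: Beaker within 15 mm of the plate's centre, bar at its bottom, cover seated on it within 12 mm; dish within 15 mm of the pan's centre; purple jar on the bench in the gap, over 115 mm sideways and under 75 mm fore or aft of both housings' middles. All within 0.08 rad of upright, at rest (horizontal distance between beaker_mid and stirrer_plate below 0.015 m and height (world z) of beaker_mid between 0.088 and 0.098 m and angle between each of beaker_mid, cover_knob, dish_mid, salt_jar_mid's own z axis and vertical below 0.08 rad and horizontal distance between stirbar_mid and beaker_mid below 0.03 m and z of stirbar_mid in the frame of beaker_mid between -0.034 and -0.008 m and horizontal distance between cover_knob and beaker_mid below 0.012 m and z of cover_knob in the frame of beaker_mid between 0.043 and 0.0515 m and horizontal distance between dish_mid and balance_pan below 0.015 m and height (world z) of dish_mid between 0.059 and 0.069 m and height (world z) of salt_jar_mid between 0.023 and 0.033 m and x of salt_jar_mid in the frame of balance_pan between -0.1 and 0.05 m and x of salt_jar_mid in the frame of stirrer_plate between -0.09 and 0.06 m and ((y of salt_jar_mid in the frame of balance_pan above 0.115 m and y of salt_jar_mid in the frame of stirrer_plate below -0.115 m) or (y of salt_jar_mid in the frame of balance_pan below -0.115 m and y of salt_jar_mid in the frame of stirrer_plate above 0.115 m)) and linear speed of each of beaker, stirbar, cover, dish, salt_jar below 0.02 m/s); the robot touches nothing.
It fails at once if the yellow-lidded jar is moved by more than 25 mm (distance of yellow_jar_mid from where it was at the start of the episode above 0.025 m).
It fails at once if the timer is moved by more than 25 mm (distance of timer_mid from where it was at the start of the episode above 0.025 m).
It also fails if it takes over 128 s, if anything falls off the work surface, if the arm or the gripper's body presses on something with over 40 N, if the wrist force passes 120 N, or if a joint passes its speed limit or range.

## Working session

There is one attempt and no reset: what is moved stays moved. The work goes in short steps, each a Python script; the robot and the scene stay as the last script left them, time stands still between calls to the robot, and variables do not carry over. Pictures are saved under pics/ and viewed, and the job is handed in when it is done.

```bash
mkdir -p pics; ls
python3 - <<'E'
from workcell import bot
import cv2,json,numpy as np
for n in("top","side"):
    c=bot.read_camera(n); cv2.imwrite(f"pics/{n}0.png",c["pixels"])
    print(n,c["fx"],c["fy"],c["cx"],c["cy"],np.round(c["R"],4).tolist(),np.round(c["t"],4).tolist())
print(bot.current_clock(),bot.current_tool_rot(),bot.current_opening())
E
```

```text
pics
top 538.7134083068653 538.7134083068653 321.1154926088414 230.76268681538738 [[-0.0271, -0.9996, -0.0022], [-0.9877, 0.0271, -0.1539], [0.154, -0.002, -0.9881]] [0.0562, 0.5455, 1.3676]
side 523.5742924030484 523.5742924030484 318.4874990302495 239.7274587319473 [[0.9192, -0.3934, 0.0172], [-0.2743, -0.6709, -0.6889], [0.2826, 0.6285, -0.7246]] [-0.4857, 0.2153, 0.9132]
0.1 [ 2.47548272e+00  1.93308291e+00 -2.43301183e-03] 0.9974652410676879
```

View pics/top0.png

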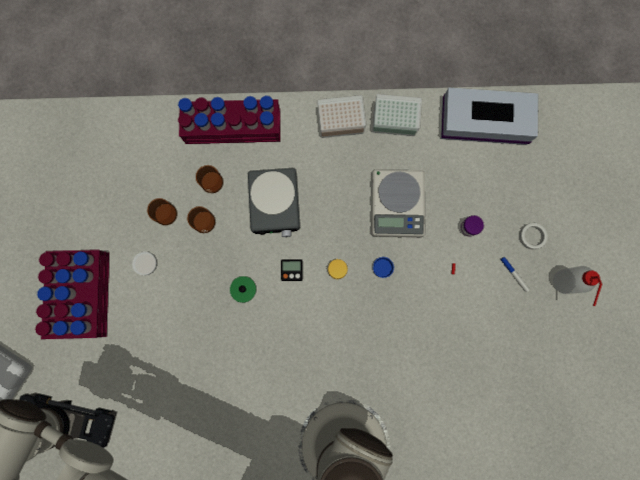

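View pics/side0.png

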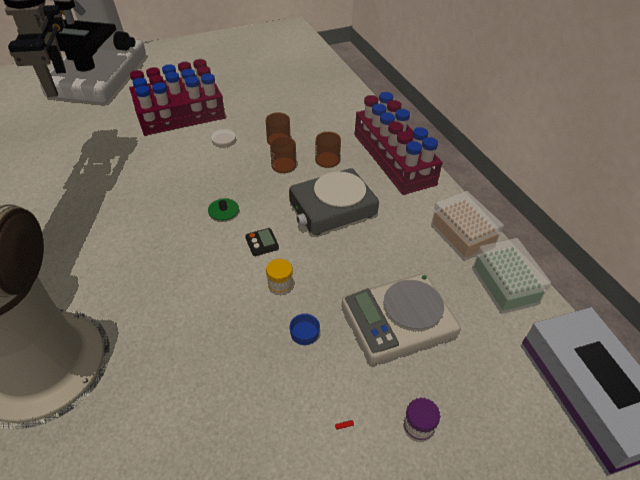

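The top view shows the stirrer at about (273,195), the balance at (398,200), the purple jar at (473,226), the dish at (383,268) and the stir bar at (453,269). The cover is at (243,289), the yellow jar at (338,268) and the timer at (291,270). There are three amber beakers, at (210,179), (162,212) and (203,219). I'll enlarge the crops to measure them.

Run:
```python
import cv2
t=cv2.imread("pics/top0.png");s=cv2.imread("pics/side0.png")
def crop(im,x,y,w,h,k,n):
    cv2.imwrite(n,cv2.resize(im[y:y+h,x:x+w],None,fx=k,fy=k,interpolation=cv2.INTER_CUBIC))
crop(t,130,155,190,150,4,"pics/t_left.png")
crop(t,310,155,190,150,4,"pics/t_right.png")
crop(s,200,100,200,150,4,"pics/s_a.png")
crop(s,260,240,200,150,4,"pics/s_b.png")
```

```text
(no output)
```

View pics/t_left.png

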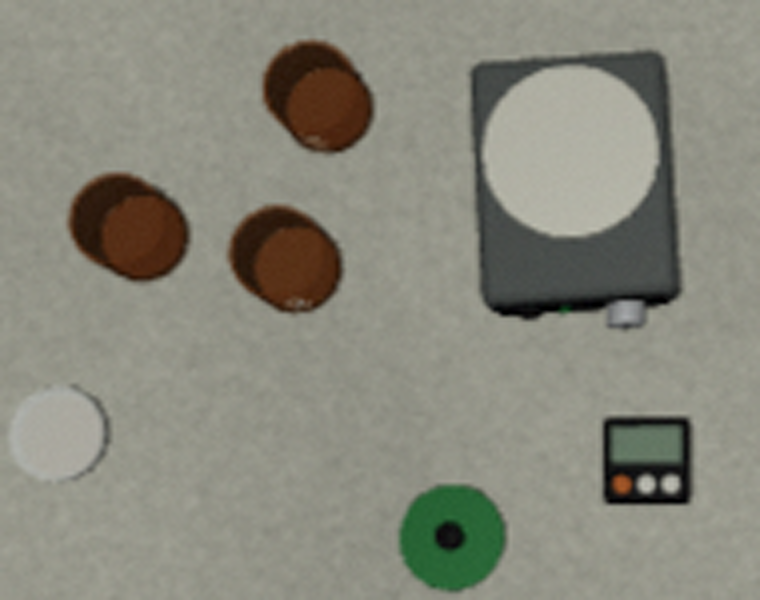

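View pics/t_right.png

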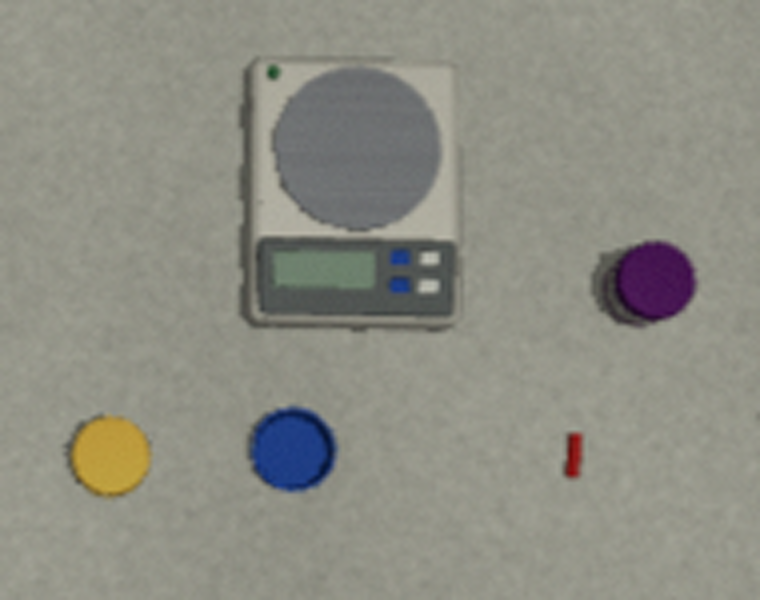

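View pics/s_a.png

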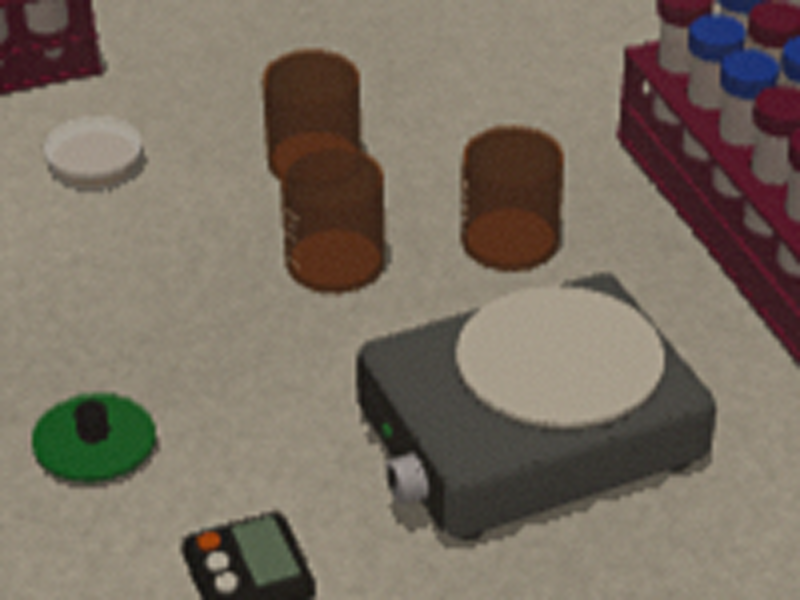

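View pics/s_b.png

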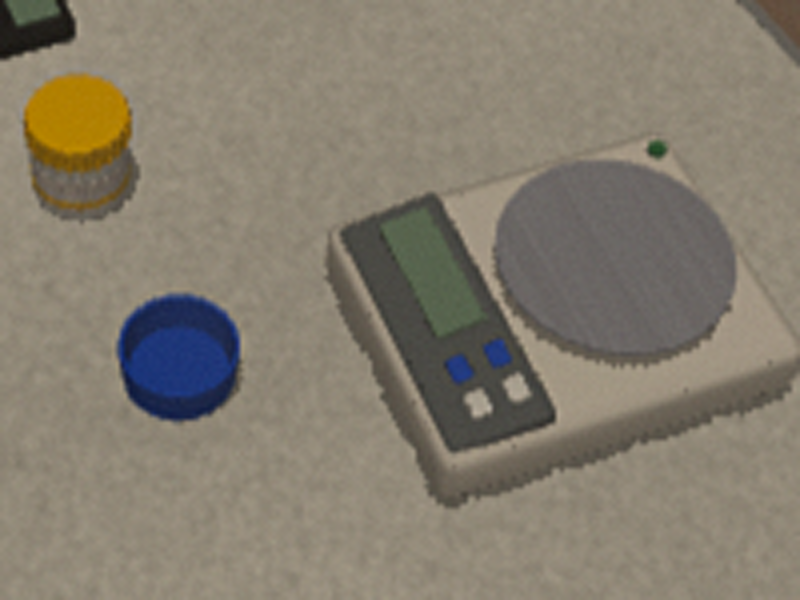

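```bash
cat > geo.py <<'E'
import numpy as np,cv2
from scipy.optimize import least_squares
CAM={"top":(538.7134,321.1155,230.7627,[[-0.0271,-0.9996,-0.0022],[-0.9877,0.0271,-0.1539],[0.154,-0.002,-0.9881]],[0.0562,0.5455,1.3676]),
"side":(523.5743,318.4875,239.7275,[[0.9192,-0.3934,0.0172],[-0.2743,-0.6709,-0.6889],[0.2826,0.6285,-0.7246]],[-0.4857,0.2153,0.9132])}
def proj(n,P):
    f,cx,cy,R,t=CAM[n]; c=np.asarray(P)@np.array(R).T+np.array(t)
    return np.c_[f*c[:,0]/c[:,2]+cx,f*c[:,1]/c[:,2]+cy]
a=np.linspace(0,2*np.pi,72)
def cyl(x,y,z,rings): # rings [(r,h)]
    return np.vstack([np.c_[x+r*np.cos(a),y+r*np.sin(a),np.full(72,z+h)] for r,h in rings])
def bb(p): return np.r_[p.min(0),p.max(0)]
def fit(rings,boxes,x0=(0.5,0,0)):
    f=lambda v:np.concatenate([bb(proj(n,cyl(*v,rings)))-np.array(b) for n,b in boxes.items()])
    r=least_squares(f,x0); return r.x,r.fun
def crop2px(b,ox,oy,k=4): return [(v-1.5)/k+o for v,o in zip(b,(ox,oy,ox,oy))]
def ray(n,u,v,z):
    f,cx,cy,R,t=CAM[n];R=np.array(R);C=-R.T@np.array(t);d=R.T@np.array([(u-cx)/f,(v-cy)/f,1]);return C+d*(z-C[2])/d[2]
def hue(im,lo,hi,smin,vmin=30):
    h=cv2.cvtColor(im,cv2.COLOR_BGR2HSV)
    m=((h[...,0]>=lo)&(h[...,0]<=hi)&(h[...,1]>smin)&(h[...,2]>vmin)).astype(np.uint8)
    return m
def blobbox(m,near):
    n,l,s,c=cv2.connectedComponentsWithStats(m)
    i=min([i for i in range(1,n) if s[i,4]>15],key=lambda i:np.hypot(*(c[i]-near)))
    x,y,w,h,A=s[i]; return [x-.5,y-.5,x+w-.5,y+h-.5],A,(l==i)
E
cat > meas0.py <<'E'
from geo import *
t=cv2.imread("pics/top0.png");s=cv2.imread("pics/side0.png")
for nm,rings,(lo,hi,sm),pt,ps in [
 ("cover",[(.035,5e-3),(.035,1e-2)],(50,75,110),(243,289),(222,210)),
 ("salt lid",[(.025,.040),(.025,.056)],(135,160,90),(473,226),(422,413)),
 ("dish",[(.028,.024),(.026,0)],(108,125,110),(383,268),(305,329)),
 ("yellow",[(.025,.040),(.025,.056)],(15,28,120),(338,268),(279,270))]:
    bt,At,_=blobbox(hue(t,lo,hi,sm),pt);bs,As,_=blobbox(hue(s,lo,hi,sm),ps)
    x,e=fit(rings,{"top":bt,"side":bs});print(nm,bt,At,bs,As,x.round(4),e.round(1))
B=[(.031,0),(.031,.066)]
L=lambda b:crop2px(b,130,155);SA=lambda b:crop2px(b,200,100);RR=lambda b:crop2px(b,310,155);SB=lambda b:crop2px(b,260,240)
for nm,b,c in [("A",(230,205,342,312),(282,148,384,292)),("C",(263,40,374,152),(461,127,563,270)),("B",(69,173,189,281),(263,50,361,190))]:
    x,e=fit(B,{"top":L(b),"side":SA(c)});print("beaker",nm,x.round(4),np.hypot(x[0],x[1]).round(4),e.round(1))
x,e=fit([(.058,0)],{"top":L((482,65,659,238)),"side":SA((456,287,665,425))});print("plate",x.round(4),e.round(1))
x,e=fit([(.055,0)],{"top":RR((273,67,441,231)),"side":SB((496,160,737,354))});print("pan",x.round(4),e.round(1))
for nm,im,p in(("top",t,(453,269)),("side",s,(344,425))):
    m=cv2.bitwise_or(hue(im,0,8,130),hue(im,172,180,130));b,A,mm=blobbox(m,p)
    ys,xs=np.nonzero(mm);c=np.array([xs.mean(),ys.mean()]);w,v=np.linalg.eigh(np.cov(xs,ys));d=v[:,1]*6
    P=ray(nm,*c,.0045);Q=ray(nm,*(c+d),.0045);print("bar",nm,c,A,P.round(4),"ang",np.arctan2(*(Q-P)[[1,0]]).round(3))
for nm,pts in(("stirrer",[(486,290),(474,70),(679,290),(664,65)]),):
    q=[ray("top",*(np.array([u,v])/4+[130,155]),.055) for u,v in pts];print(nm,[np.arctan2(*(q[i+1]-q[i])[[1,0]]) for i in(0,2)])
q=[ray("top",*(np.array([u,v])/4+[310,155]),.048) for u,v in [(455,310),(455,70),(256,310),(255,70)]];print("bal",[np.arctan2(*(q[i+1]-q[i])[[1,0]]) for i in(0,2)])
E
python3 meas0.py
```

```text
cover [np.float64(229.5), np.float64(276.5), np.float64(255.5), np.float64(301.5)] 475 [np.float64(207.5), np.float64(198.5), np.float64(238.5), np.float64(219.5)] 441 [ 0.4025  0.2531 -0.0006] [-0.5 -0.8  0.3  0.9 -0.2 -0.9  0.3  1. ]
salt lid [np.float64(463.5), np.float64(215.5), np.float64(483.5), np.float64(234.5)] 293 [np.float64(406.5), np.float64(397.5), np.float64(439.5), np.float64(431.5)] 872 [ 0.5506 -0.3562  0.    ] [-0.5 -0.6  0.3  0.3 -0.7 -0.7  0.5  0.8]
dish [np.float64(372.5), np.float64(256.5), np.float64(393.5), np.float64(277.5)] 332 [np.float64(289.5), np.float64(313.5), np.float64(319.5), np.float64(344.5)] 741 [ 0.4496 -0.1185 -0.0011] [-0.3 -0.3  0.1  0.  -0.5 -0.6  0.4  0.7]
yellow [np.float64(327.5), np.float64(258.5), np.float64(346.5), np.float64(278.5)] 305 [np.float64(265.5), np.float64(257.5), np.float64(292.5), np.float64(282.5)] 539 [ 4.464e-01  3.200e-03 -4.000e-04] [-0.3  0.   0.3 -0.1  0.3 -0.1 -0.3  0.1]
beaker A [ 5.869e-01  3.571e-01 -3.000e-04] 0.687 [-0.6 -0.3  0.4  0.4 -0.3 -0.6  0.5  0.7]
beaker C [6.962e-01 3.361e-01 2.000e-04] 0.7731 [-0.4 -0.1  0.2  0.6  0.1 -0.5  0.4  0.6]
beaker B [ 6.111e-01  4.612e-01 -5.000e-04] 0.7656 [-0.4 -0.3  0.3  0.4 -0.2 -0.2  0.3  0.3]
plate [0.6497 0.1664 0.0579] [-0.  -0.1  0.  -0.  -0.1  0.   0.  -0. ]
pan [ 0.6446 -0.1662  0.0504] [ 0.2 -0.2 -0.  -0.4 -0.4 -0.1  0.   0.2]
bar top [453.  268.5] 30 [ 0.4416 -0.3064  0.0045] ang 3.077
bar side [344.04 424.46] 100 [ 0.4416 -0.3069  0.0045] ang 2.996
stirrer [np.float64(0.04652794150740338), np.float64(0.04470448666236528)]
bal [np.float64(-0.056387206332424736), np.float64(-0.03807391741077321)]
```

The nearest beaker is A at top (203,219) and side (283,155), 0.687 m from the base. B at (162,212) is 0.766 m away and C at (210,179) is 0.773 m, and all three look alike. The enlarged crops above confirm A as the lower-right one of the trio. The heights fitted from the two views agree with the text to within 2 mm. I'll fetch the beaker first.

```bash
cat > act.py <<'E'
from workcell import bot
import numpy as np
from scipy.spatial.transform import Rotation as Ro
def rv(th):
    c,s=np.cos(th),np.sin(th)
    return Ro.from_matrix(np.array([[c,s,0],[s,-c,0],[0,0,-1]])).as_rotvec()
def best(p,th):
    o=[]
    for k in(-1,0,1):
        q=bot.inverse_kinematics(p,rv(th+k*np.pi))
        if q is not None:o.append((np.abs(np.array(q)-bot.current_joints()).max(),k))
    return rv(th+min(o)[1]*np.pi)
def op(mm,n=None):bot.set_gripper(mm/92,n)
def st(m):print(m,"t",round(bot.current_clock(),1),"tcp",np.round(bot.current_ee_pos(),4),"open mm",round(bot.current_opening()*92,1),"F",np.round(bot.current_contact_force(),1))
def above(x,y,th,z=.2):
    p=[x,y,z];r=best(p,th);bot.goto(p,r);return r
def down(x,y,z,v=.12,slow=.03):
    bot.line_to([x,y,z+.03],max_speed=v);bot.line_to([x,y,z],max_speed=slow)
def up(z,v=.2):
    p=list(bot.current_ee_pos());p[2]=z;bot.line_to(p,max_speed=v)
def snap(tag):
    import cv2
    for n in("top","side"):cv2.imwrite(f"pics/{n}_{tag}.png",bot.read_camera(n)["pixels"])
E
python3 - <<'E'
from act import *
import numpy as np
x,y=.5869,.3571
th=np.deg2rad(123)
r=above(x,y,th,.2);op(80);st("above")
down(x,y,.024);st("down")
op(0,15);st("grip");bot.hold(.2)
up(.19);st("lift");snap("b1")
E
python3 - <<'E'
import cv2
s=cv2.imread("pics/side_b1.png");t=cv2.imread("pics/top_b1.png")
import numpy as np
cv2.imwrite("pics/b1.png",np.hstack([cv2.resize(s[40:240,180:400],None,fx=1.8,fy=1.8),cv2.resize(t[140:340,110:330],None,fx=1.8,fy=1.8)]))
E
```

```text
above t 2.3 tcp [0.5867 0.3574 0.2   ] open mm 80.1 F [ 0.4 -0.8  0.6]
down t 4.8 tcp [0.5871 0.3572 0.0243] open mm 79.7 F [ 1.1 -0.4 -0.1]
grip t 5.2 tcp [0.587  0.3572 0.0242] open mm 60.2 F [-0.4 -0.2 -0.2]
lift t 6.4 tcp [0.586  0.3568 0.188 ] open mm 60.4 F [ 0.2  0.3 -1. ]
```

View pics/b1.png

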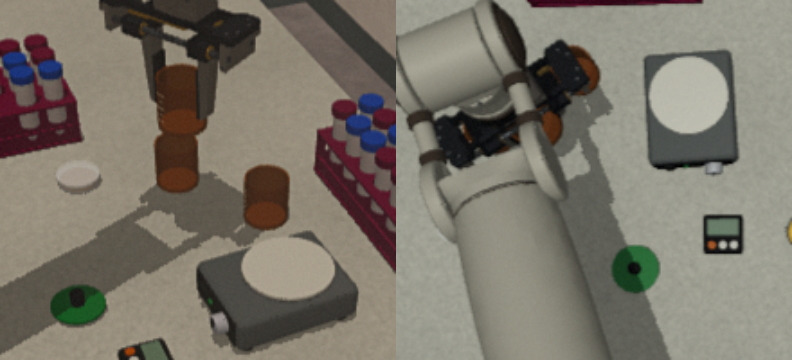

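The picture shows beaker A upright between the fingers, with the other two still standing. I'll place it on the plate now.

```bash
python3 - <<'E'
from act import *
x,y=.6497,.1664
bot.line_to([x,y,.19],max_speed=.25)
down(x,y,.0822,slow=.025);st("placed")
op(80);up(.2);st("off")
# stir bar
th=3.03-np.pi/2
bx,by=.4416,-.3066
above(bx,by,th,.15);snap("b2");op(30)
down(bx,by,.0015,slow=.03);st("bar down")
op(0,15);st("grip");up(.17);st("lift");snap("b3")
E
python3 - <<'E'
from geo import *
s=cv2.imread("pics/side_b2.png");t=cv2.imread("pics/top_b2.png");s3=cv2.imread("pics/side_b3.png")
cv2.imwrite("pics/b2.png",np.vstack([np.hstack([cv2.resize(s[120:240,270:400],None,fx=3,fy=3),cv2.resize(t[150:270,220:350],None,fx=3,fy=3)]),cv2.resize(s3[250:360,260:520],None,fx=3,fy=2)]))
E
```

```text
placed t 9.6 tcp [0.65   0.1665 0.0841] open mm 60.6 F [-4.1 -0.4  8. ]
off t 10.8 tcp [0.6489 0.1663 0.1985] open mm 80.1 F [-0.1 -0.9  0.2]
bar down t 15.9 tcp [ 0.4418 -0.3067  0.0017] open mm 29.8 F [0.3 0.2 0.3]
grip t 16.4 tcp [ 0.4416 -0.3066  0.0016] open mm 8.6 F [-2.2 -0.   1.2]
lift t 17.4 tcp [ 0.441  -0.3059  0.1685] open mm 8.9 F [-1.   0.3 -0.5]
```

View pics/b2.png

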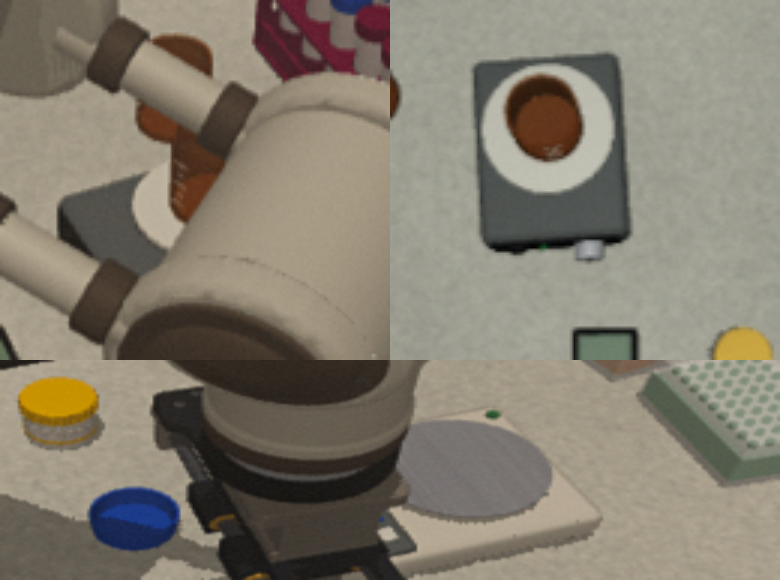

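View pics/side_b3.png

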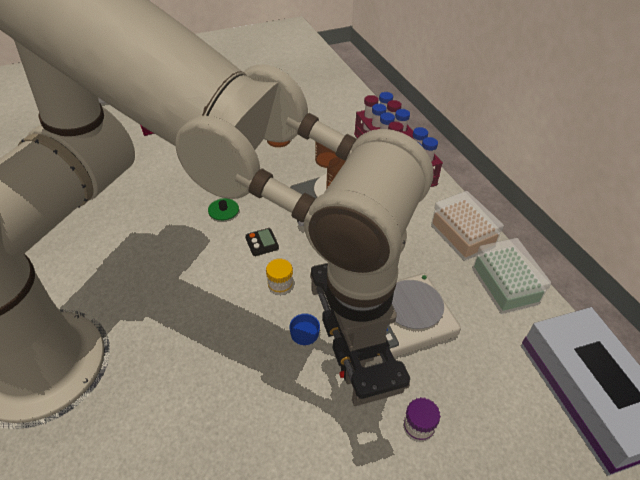

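The beaker stands on the plate at about (268,189) in the top view. The bar is held at side (343,375), with an opening of 8.9 mm that matches it. I'll fit the beaker's position from this view before dropping the bar in.

```bash
python3 - <<'E'
from geo import *
b=crop2px((114,74,193,161),220,150,3)
f=lambda v:bb(proj("top",cyl(v[0],v[1],.06,[(.031,0),(.031,.066)])))-b
r=least_squares(f,[.65,.166]);print(r.x.round(4),r.fun.round(2))
x,y=map(float,r.x)
from act import *
assert np.hypot(x-.6497,y-.1664)<.01
above(x,y,3.03-np.pi/2,.2);st("above")
bot.line_to([x,y,.128],max_speed=.06);st("low")
op(16);bot.hold(.4);up(.22);st("off")
# cover, grip knob
x,y=.4025,.2531
above(x,y,0,.16);snap("b4");op(50)
E
python3 - <<'E'
from geo import *
s=cv2.imread("pics/side_b4.png");t=cv2.imread("pics/top_b4.png")
cv2.imwrite("pics/b4.png",np.hstack([cv2.resize(s[120:240,270:400],None,fx=3,fy=3),cv2.resize(t[150:270,220:350],None,fx=3,fy=3)]))
E
```

```text
[0.6504 0.1664] [-0.19 -0.33  0.2   0.34]
above t 19.3 tcp [0.6506 0.1652 0.2   ] open mm 8.6 F [-0.8 -0.8  0.4]
low t 20.7 tcp [0.6508 0.1665 0.1286] open mm 8.7 F [ 0.4 -0.5  0.4]
off t 22.0 tcp [0.6499 0.1664 0.2189] open mm 16.2 F [-0.1 -0.8  0.5]
```

View pics/b4.png

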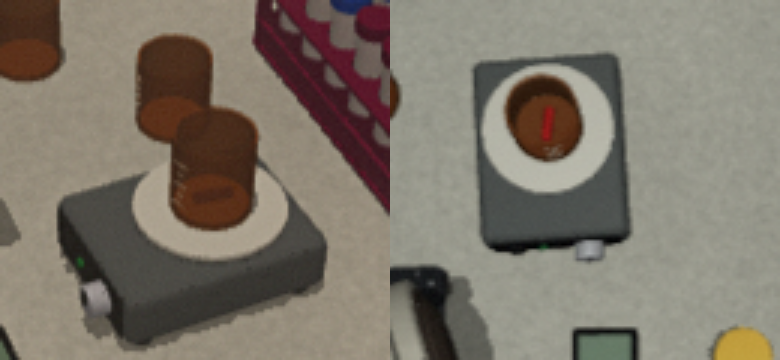

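View pics/top_b4.png

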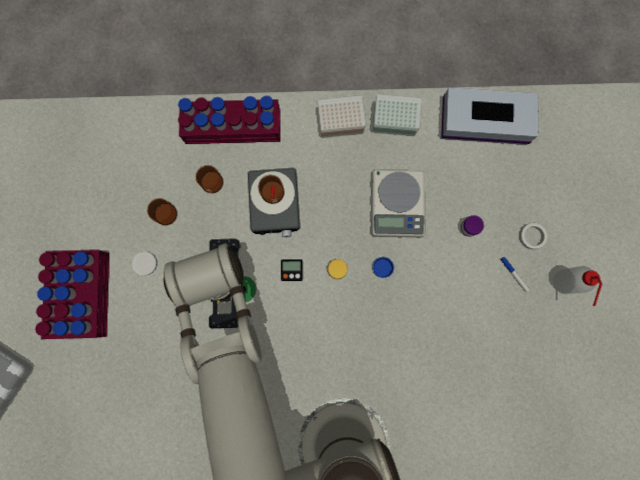

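The bar lies flat on the beaker's floor, seen at top (272,190) and through the glass in the side view. Next comes the cover.

```bash
python3 - <<'E'
from act import *
x,y=.4025,.2531
down(x,y,.0118,slow=.03);st("at knob")
op(0,20);st("grip")
up(.22);st("lift");snap("b5")
E
python3 - <<'E'
from geo import *
s=cv2.imread("pics/side_b5.png")
cv2.imwrite("pics/b5.png",cv2.resize(s[80:260,140:380],None,fx=3,fy=3))
E
```

```text
at knob t 26.4 tcp [0.4027 0.2532 0.012 ] open mm 49.6 F [0.3 0.2 0.3]
grip t 26.9 tcp [0.4025 0.2531 0.0118] open mm 17.4 F [-0.7 -0.6  0.9]
lift t 28.1 tcp [0.4017 0.2529 0.2186] open mm 17.3 F [-0.   0.5 -0.2]
```

View pics/b5.png

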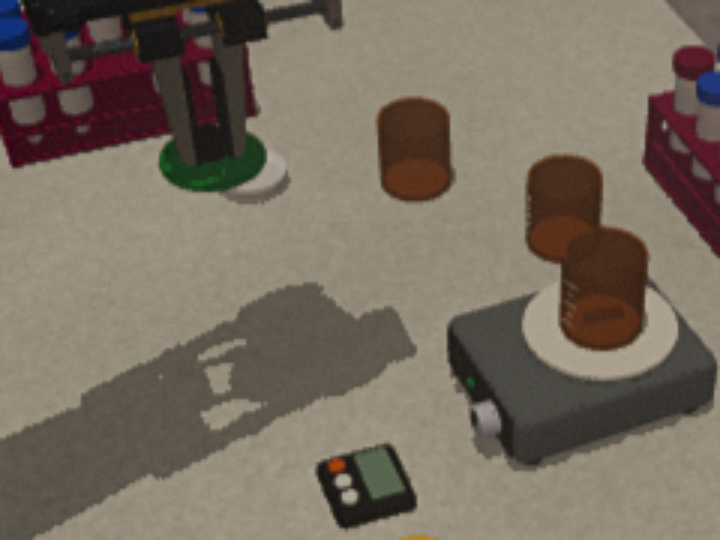

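The cover hangs level in the fingers at side crop (212,160). I'll place it on the beaker.

```bash
python3 - <<'E'
from act import *
x,y=.6504,.1664
bot.line_to([x,y,.22],max_speed=.25)
bot.line_to([x,y,.150],max_speed=.12);st("near")
z=.150
while z>.1322:
    z-=.002;bot.line_to([x,y,z],max_speed=.03)
    F=bot.current_contact_force()
    if F[2]>4:break
st("seated")
op(40);st("open");up(.24)
dx,dy=.4496,-.1185
above(dx,dy,0,.16);snap("b6");op(80);st("dish above")
E
python3 - <<'E'
from geo import *
s=cv2.imread("pics/side_b6.png");t=cv2.imread("pics/top_b6.png")
cv2.imwrite("pics/b6.png",np.hstack([cv2.resize(s[120:240,270:400],None,fx=3,fy=3),cv2.resize(t[150:270,220:350],None,fx=3,fy=3)]))
E
```

```text
Traceback (most recent call last):
workcell.MotionError: the arm cannot follow that straight line within its joint ranges
[ WARN:0@0.494] global loadsave.cpp:275 findDecoder imread_('pics/side_b6.png'): can't open/read file: check file path/integrity
[ WARN:0@0.494] global loadsave.cpp:275 findDecoder imread_('pics/top_b6.png'): can't open/read file: check file path/integrity
Traceback (most recent call last):
TypeError: 'NoneType' object is not subscriptable
```

Run:
```python
from act import *
print(np.round(bot.current_joints(),2),bot.current_tool_rot())
for d in(-90,-45,0,45,90,135,180):
    q=bot.inverse_kinematics([.6504,.1664,.22],rv(np.deg2rad(d)));q2=bot.inverse_kinematics([.6504,.1664,.133],rv(np.deg2rad(d)))
    print(d,None if q is None else np.round(q,2),None if q2 is None else np.round(q2,2))
```

```text
[ 0.31 -0.11  1.86  0.    1.39 -2.84] [ 3.75041375e-05 -3.13891395e+00  1.30258223e-03]
-90 [ 0.07  0.4   1.29 -0.    1.45  1.64] [ 0.07  0.47  1.38 -0.    1.3   1.64]
-45 [ 0.07  0.4   1.29 -0.    1.45  0.86] [ 0.07  0.47  1.38 -0.    1.3   0.86]
0 [ 0.07  0.4   1.29 -0.    1.45  0.07] [ 0.07  0.47  1.38 -0.    1.3   0.07]
45 [ 0.07  0.4   1.29 -0.    1.45 -0.71] [ 0.07  0.47  1.38 -0.    1.3  -0.71]
90 [ 0.07  0.4   1.29 -0.    1.45 -1.5 ] [ 0.07  0.47  1.38 -0.    1.3  -1.5 ]
135 [ 0.07  0.4   1.29 -0.    1.45 -2.29] [ 0.07  0.47  1.38 -0.    1.3  -2.29]
180 None None
```

```bash
python3 - <<'E'
from act import *
x,y=.6504,.1664
bot.goto([x,y,.22],rv(np.deg2rad(120)))
bot.line_to([x,y,.150],max_speed=.12);st("near")
z=.150
while z>.1322:
    z-=.002;bot.line_to([x,y,z],max_speed=.03)
    F=bot.current_contact_force()
    if F[2]>4:break
st("seated")
op(40);st("open");up(.24)
dx,dy=.4496,-.1185
above(dx,dy,0,.16);snap("b6");op(80);st("dish above")
E
python3 - <<'E'
from geo import *
s=cv2.imread("pics/side_b6.png");t=cv2.imread("pics/top_b6.png")
cv2.imwrite("pics/b6.png",np.hstack([cv2.resize(s[120:240,270:400],None,fx=3,fy=3),cv2.resize(t[150:270,220:350],None,fx=3,fy=3)]))
E
```

```text
near t 30.0 tcp [0.6508 0.1667 0.151 ] open mm 17.0 F [ 0.7 -0.3 -0.1]
seated t 32.2 tcp [0.6509 0.1665 0.1329] open mm 17.5 F [-0.9 -0.   2.5]
open t 32.8 tcp [0.6503 0.1664 0.1318] open mm 39.7 F [ 0.1 -0.2 -0.2]
dish above t 35.6 tcp [ 0.4496 -0.1185  0.16  ] open mm 80.1 F [-1.   0.5  0.5]
```

View pics/b6.png

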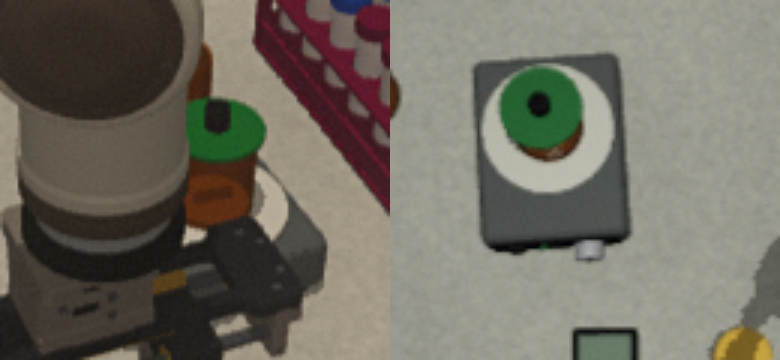

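View pics/top_b6.png

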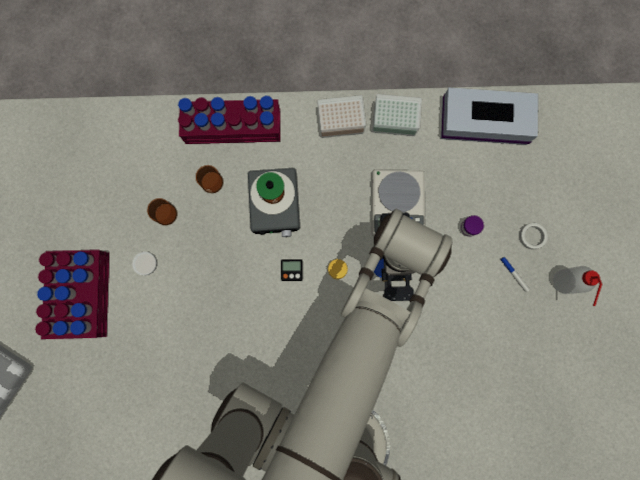

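The cover looks seated level on the beaker, at top (270,185). The dish is next.

```bash
python3 - <<'E'
from act import *
x,y=.4496,-.1185
down(x,y,.0045,slow=.03);st("at dish")
op(0,8);st("grip");up(.17);st("lift")
x,y=.6446,-.1662
bot.goto([x,y,.17],bot.current_tool_rot())
down(x,y,.0575,slow=.025);st("pan")
op(76);up(.2);st("off")
x,y=.5506,-.3562
above(x,y,0,.2);snap("b7");op(80)
E
python3 - <<'E'
from geo import *
s=cv2.imread("pics/side_b7.png");t=cv2.imread("pics/top_b7.png")
cv2.imwrite("pics/b7.png",np.hstack([cv2.resize(s[240:480,310:570],None,fx=1.5,fy=1.5),cv2.resize(t[150:270,340:470],None,fx=3,fy=3)]))
m=hue(t,108,125,110);b,A,_=blobbox(m,(398,190));print(b,A)
f=lambda v:bb(proj("top",cyl(v[0],v[1],.052,[(.028,.024),(.026,0)])))-b
r=least_squares(f,[.65,-.166]);print(r.x.round(4),r.fun.round(2))
E
```

```text
at dish t 38.0 tcp [ 0.4498 -0.1186  0.0047] open mm 79.8 F [-0.7  0.3  0.6]
grip t 38.5 tcp [ 0.4497 -0.1185  0.0046] open mm 54.1 F [ 0.4 -0.6  1.1]
lift t 39.5 tcp [ 0.4488 -0.1181  0.1686] open mm 54.2 F [ 0.5 -1.1 -1.2]
pan t 42.5 tcp [ 0.6448 -0.1663  0.0578] open mm 54.0 F [-0.1 -1.1 -1.6]
off t 43.8 tcp [ 0.6438 -0.1658  0.1983] open mm 75.9 F [ 0.1 -0.2 -1. ]
[np.float64(389.5), np.float64(178.5), np.float64(410.5), np.float64(200.5)] 364
[ 0.6455 -0.1659] [-0.52 -0.17  0.51  0.17]
```

View pics/b7.png

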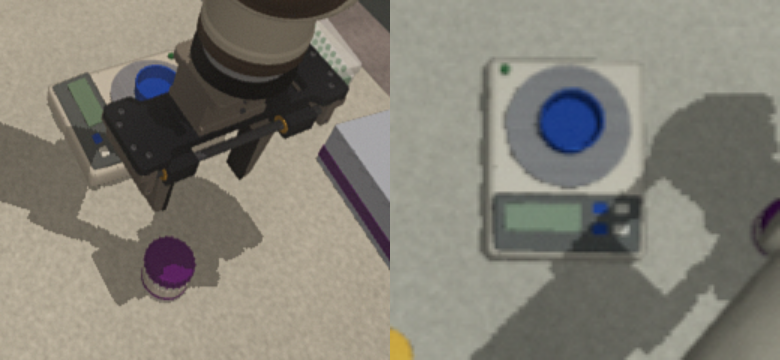

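The dish sits in the middle of the pan at top (399,190), with an offset of about 1 mm. The purple jar is next.

```bash
python3 - <<'E'
from act import *
x,y=.5506,-.3562
down(x,y,.027,slow=.03);st("at jar")
op(0,20);st("grip");up(.22);st("lift")
x,y=.630,0.
p=[x,y,.22];bot.goto(p,best(p,0))
down(x,y,.0278,slow=.025);st("bench")
op(75);up(.2);st("off")
bot.set_joints([1.116,0.158,1.597,0,1.386,-0.21]);bot.hold(.5);st("home");snap("end")
E
python3 - <<'E'
from geo import *
t=cv2.imread("pics/top_end.png");s=cv2.imread("pics/side_end.png")
for nm,rings,(lo,hi,sm),pt,ps,x0 in [
 ("cover",[(.035,5e-3),(.035,1e-2)],(50,75,110),(270,186),(340,165),(.65,.16,.12)),
 ("salt lid",[(.025,.040),(.025,.056)],(135,160,90),(335,200),(360,240),(.63,0,0)),
 ("dish",[(.028,.024),(.026,0)],(108,125,110),(398,190),(412,295),(.64,-.16,.05)),
 ("yellow",[(.025,.040),(.025,.056)],(15,28,120),(338,268),(279,270),(.45,0,0))]:
    bt,At,_=blobbox(hue(t,lo,hi,sm),pt);bs,As,_=blobbox(hue(s,lo,hi,sm),ps)
    x,e=fit(rings,{"top":bt,"side":bs},x0);print(nm,np.round(bt,1).tolist(),np.round(bs,1).tolist(),x.round(4),e.round(1))
cv2.imwrite("pics/end.png",np.vstack([np.hstack([cv2.resize(s[120:370,220:480],None,fx=1.5,fy=1.5),cv2.resize(t[150:300,230:440],(525,375))]),]))
cv2.imwrite("pics/end_s.png",cv2.resize(s[125:245,270:400],None,fx=5,fy=5))
E
```

```text
at jar t 47.6 tcp [ 0.5508 -0.3564  0.0273] open mm 80.1 F [ 0.9 -0.3 -0.4]
grip t 48.1 tcp [ 0.5507 -0.3562  0.0271] open mm 49.6 F [-0.3 -0.5 -0.2]
lift t 49.2 tcp [ 0.55   -0.3556  0.2181] open mm 49.6 F [-0.4  0.2 -2.3]
bench t 53.5 tcp [ 0.6302 -0.      0.0281] open mm 49.7 F [-0.8 -0.1 -1.6]
off t 55.0 tcp [6.291e-01 1.000e-04 1.983e-01] open mm 75.0 F [-0.6  1.  -0.2]
home t 58.1 tcp [0.1394 0.5579 0.2149] open mm 75.1 F [-1.  -1.1  0.1]
cover [256.5, 172.5, 283.5, 199.5] [325.5, 152.5, 357.5, 173.5] [0.6498 0.1657 0.1211] [-0.7 -0.5  0.6  0.4 -0.6 -0.7  0.6  0.8]
salt lid [326.5, 189.5, 345.5, 208.5] [352.5, 233.5, 377.5, 256.5] [ 6.296e-01  1.000e-04 -1.400e-03] [-0.1 -0.4  0.   0.4 -0.2 -0.2  0.2  0.3]
dish [389.5, 178.5, 411.5, 200.5] [399.5, 282.5, 430.5, 313.5] [ 0.6443 -0.1664  0.0529] [-0.2  0.2 -0.2  0.5 -0.3 -0.6  0.9  0.5]
yellow [327.5, 258.5, 347.5, 278.5] [265.5, 257.5, 292.5, 282.5] [0.4461 0.0019 0.0011] [ 0.2  0.1 -0.2 -0.   0.3 -0.2 -0.3  0.1]
```

```bash
python3 -c "
import cv2;i=cv2.imread('pics/end.png');print(i.shape);cv2.imwrite('pics/end2.png',cv2.resize(i,(800,int(i.shape[0]*800/i.shape[1]))))
i=cv2.imread('pics/end_s.png');print(i.shape)"
```

```text
(375, 915, 3)
(600, 650, 3)
```

View pics/end2.png

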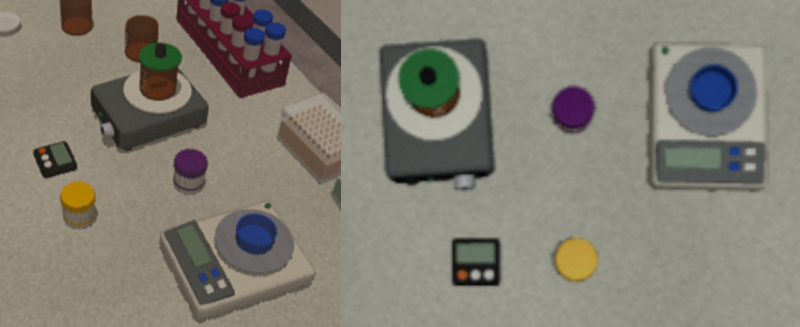

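View pics/end_s.png

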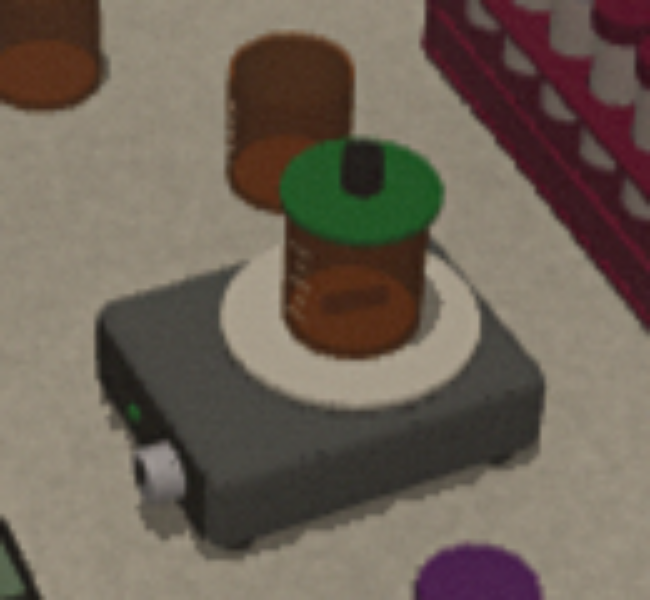

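In the last pictures the bar is visible in the covered beaker at crop (357,298). The cover is level at z 0.121, as it should be when seated, and the purple jar stands mid-gap at top (336,199). I'm handing in now.

```bash
python3 -c "
from workcell import bot
bot.job_done();print(bot.current_clock())"
```

```text
the job is handed in; nothing more can be done
the job is handed in; nothing more can be done
```

The bench is set up and I handed the job in at about 58 s of the 128 s allowed. No verdict is reported, so the results below are my own last camera checks.

- **Beaker:** I took the amber beaker nearest the base (0.687 m, against 0.766 and 0.773 m for the other two). It stands about 1 mm from the plate's centre. It met the plate about 2 mm early, with 8 N at the wrist, which did no harm.
- **Stir bar and cover:** The bar lies flat at the bottom of the beaker. The cover looks level, with the underside of its plug at 0.121 m, the height it has when seated. It is about 1 mm off the beaker's axis.
- **Dish:** It is under 1 mm from the middle of the balance pan.
- **Purple jar:** It stands upright on the bench at (0.630, 0.000), about 166 mm sideways from both the pan and plate centres.
- **Left alone:** The yellow jar's position fits its starting one to about 1–2 mm, within measurement error. The timer is in the same place by eye; I did not measure it.

One straight-line move with the cover was refused because of the last joint's range. I made it as a joint-space move instead. The plate and pan measured 2 mm lower than the text says, which is within the calibration error. No check failed.

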